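Set the sine plate to 30 degrees for raking-light inspection

ROBOT

A 7-joint arm with a two-finger parallel gripper is mounted at the origin on the work surface; the furniture and walls round the work are solid. World frame = base frame: x ahead of the robot, y to its left, z up, the work surface at z = 0. Lengths are in m, angles in rad, forces in N, time in s.
With the tool pointing down it reaches from about 0.425 to 0.825 m from the base axis. Payload 3.6 kg.
Tool frame: the origin (TCP) lies midway between the tips of the shut fingers; the grasp point (between the pads) lies 19 mm behind it (env.grip_depth is the z of the grasp point in the tool frame, in m); z points along the fingers, y is the line along which they close (so a half turn about z gives the same grasp; the last joint's range is limited). The gripper opens to 85 mm and grips with 20 to 120 N. Pads are 22 mm wide; open, the fingers measure 114 mm over their backs; the gripper's body (76 mm by 85 mm) begins 54 mm behind the grasp point. The pads swing forward as they close: fully open they stand 13 mm farther back than shut.
Start: joints at [1.149, 0.615, -0.013, 1.423, 0.008, 1.103, -0.04], TCP at [0.251, -0.6, 0.231] pointing down, gripper open.
Joint ranges: [-3.12, 3.12], [-0.3, 2.06], [-1.34, 1.32], [0.26, 2.42], [-1.36, 4.5], [0.01, 1.98], [-2.84, 2.84]. Speed limits (rad/s): [2.79, 2.79, 3.14, 3.14, 3.14, 3.14, 3.14].

INTERFACE

Orientations are given as a rotation vector (axis times angle).
In Python, from workcell import env gives the robot as it stands. Calls block until the motion is done:
- env.movep(position, orientation): joint-space move of the TCP to a pose.
- env.movel(position, ori=None, v=0.15): straight line of the TCP; ori=None keeps the orientation; v is the mean speed in m/s.
- env.goto_joints(angles): joint-space move.
- env.open_gripper() and env.clamp(strength=None): open the fingers fully, or close them until they stop; strength is the grip in N (None keeps the last).
- env.sleep(seconds).
- env.ik(position, orientation): joint angles nearest the present ones, or None.
- env.observe(): the state.
- env.read_camera(name): name is "scene" or "top" or "wrist"; returns a dict with "pixels" (480x640x3 uint8, red, green, blue), "fovy" (degrees; the focal length in pixels is half the picture's height over the tangent of half this angle, whatever the lens; pixels are square), "cx", "cy" (the principal point, pixels), "k1" (the pictures are not rectified: a ray, as slopes to the right and down, at radius r is drawn at 1 + k1 r^2 times it, then the intrinsics apply), "origin" and "attitude" of the camera in the world. Camera axes: x right, y up, looking along -z (the intrinsics and any distortion apply to the point x, -y, -z); pixel columns grow to the right and rows downward; lengths in m; the calibration is good to about 2 mm. A picture is of the moment at which its call begins. There is no depth.
A pose or a line that the arm cannot do raises env.PlanningError and nothing moves.
- env.job_done(): hands the job in; it is judged then, once.
Trained networks look in the newest picture that a camera, given by its name, has taken for a name from the list of things; names that differ only in an ending like _2 or _b are one class to them, and where a whole thing is asked for, a point or a joint stands for the part that bears it (a point fixed in the world has none). Each returns a list of dicts, best first, with "confidence" (0 to 1); they miss things now and then, are a little off and sometimes report something else, mostly with a low value. They report only what shows in the picture. A call takes as long as a camera call.
- env.recognise(camera, target): "location" ([column, row] in pixels, amid what is visible of it).
- env.trace(camera, target): "region" (480x640 bool, what is visible of it) and "location" ([column, row] in pixels, amid what is visible of it).
- env.pinpoint(camera, target): "location" ([column, row] in pixels: a listed point, or the origin of a listed thing).
The state is a dict: "clock": time; "qpos": joint angles; "joint_vel": joint speeds; "joint_efforts": joint torques, N m; "tcp_pos": TCP position; "orientation": TCP orientation; "wrist_force": force on the tool from outside, world axes, zero at the start; "torque": the same for the moment, N m; "finger_gap": finger opening in m; "gripper_force": force on a finger pad.
Only numpy, scipy, OpenCV 4.12 (cv2) and the standard library are available. Lean on these libraries where they do the work, as an engineer would, in place of code of your own. Each camera call takes 0.05 s, during which the arm holds its last target. There are 200 camera calls.

TASK

Set the tilting plate to 30 degrees for raking-light photographs: swing the plate up by its handle past upright until it rests back on its stop, then set the two gauge blocks that together give 60 mm (the 20 mm and the 40 mm one), flat one on the other, in the middle of the bright pad on the base, where the roller comes down. Then let the plate down by its handle, under control and gently, neither dropped nor forced, until its roller rests on the stack, and let go; leave the third block and the other things on the table where they are.

Things in the scene. Friction and masses are not known exactly. Their poses are not given: they have to be found in the camera images.
- sine_base: fixed grey base of the tilting plate, 152 (x) x 124 (y) x 24 mm high, on rubber feet. Origin under its centre; its own +x points to the hinge end, its -x to the plate's free end. Two cheeks beside the hinge rise to 48 mm.
- hinge (a point): centre of the plate's hinge pin: 56 mm towards +x from the base's centre, 36 mm above the table. The pin runs along the base's y. Axes as the base.
- pad (a point): centre of the bright ground pad on the top of the base (24 mm above the table, level with the base's top face), 104 mm from the hinge towards the base's -x: where the roller comes down at 30 degrees. The bright area is 50 (x) x 96 (y) mm. Axes as the base.
- plate (a joint): angle of the plate, rad: 0 = closed, level over the base (its start); grows as the free end swings up; 0.524 = 30 degrees; 1.65 = resting back on its stop. The plate turns easily (slight friction), weighs about 0.5 kg, balances at about 1.42 rad: below about 1.33 it falls towards closed, beyond about 1.52 its own weight takes it back to the stop.
- handle (a point): middle of the grip bar of the D-handle on the plate's free end: round bar 10 mm thick along the base's y, 78 mm clear between its side bars, 41 mm clear to the plate. At plate angle a it is 180 cos(a) - 15 sin(a) mm from the hinge towards base -x and 180 sin(a) + 15 cos(a) mm above it (51 mm above the table at 0). A gripper pointing down can hold it throughout: the bar turns in the pads.
- roller (a point): middle of the steel roller under the plate, 24 mm in diameter, 96 mm long along base y, on the hinge line 120 mm from the hinge; at angle a its lowest line is 120 sin(a) mm above the base's top, so 60 mm of blocks make 30 degrees. The aluminium plate above it is 146 x 104 x 10 mm, ends 134 mm from the hinge and at 0 has its top 56 mm above the table.
- block_20: gauge block of bare aluminium, 40 x 70 mm and 20 mm high, lying flat, the lowest of three alike ones. Origin: centre of its underside; x across the 40 mm width, y along the 70 mm length, z up. Friction of about 0.8; mass differs a little from run to run.
- block_40: gauge block of bare aluminium, 40 x 70 mm and 40 mm high, the highest of three alike ones, lying flat. Origin: centre of its underside; x across the 40 mm width, y along the 70 mm length, z up. Friction of about 0.8; mass differs a little from run to run.
- block_30: gauge block of bare aluminium, 40 x 70 mm and 30 mm high, the middle one of three; not wanted, leave it. Origin: centre of its underside; x across the 40 mm width, y along the 70 mm length, z up. Friction of about 0.8; mass differs a little from run to run.
- tape_roll: roll of masking tape lying flat, 64 mm across, 19 mm high, a bystander; origin: centre of its underside.
- cork_block: cork rubbing block, 42 x 62 x 28 mm, a bystander; origin: centre of its underside.
- weight_6: round brown leather-covered weight, 41 mm across, 32 mm high, a bystander; origin: centre of its underside.
- eraser: eraser in a blue sleeve, 21 x 46 x 13 mm, a bystander; origin: centre of its underside.

How it is judged:
On the way, in this order (a step that is already met when the one before it is completed fails the run):
1. the plate is swung up past upright and rests back on its stop, let go (value of joint plate above 1.45 rad and contact force between the fingers and sine_base below 0.2 N), for 0.2 s.
2. with the plate up, the 20 mm and 40 mm blocks stand flat on one another on the pad, let go and at rest (value of joint plate above 1.45 rad and x of block_20 in the frame of pad between -0.02 and 0.02 m and y of block_20 in the frame of pad between -0.03 and 0.03 m and angle between each of block_20, block_40's own z axis and vertical below 0.06 rad and x of block_40 in the frame of pad between -0.02 and 0.02 m and y of block_40 in the frame of pad between -0.03 and 0.03 m and ((z of block_40 in the frame of pad between -0.003 and 0.003 m and z of block_20 in the frame of pad between 0.037 and 0.043 m) or (z of block_20 in the frame of pad between -0.003 and 0.003 m and z of block_40 in the frame of pad between 0.017 and 0.023 m)) and linear speed of each of block_20, block_40 below 0.02 m/s and contact force between the fingers and block_20 below 0.2 N and contact force between the fingers and block_40 below 0.2 N), for 0.2 s.
3. the plate, still held by its handle, is let down until the roller bears on the upper block (value of joint plate between 0.49 and 0.548 rad and contact force between the fingers and sine_base above 0.3 N and ((z of block_20 in the frame of pad above 0.03 m and contact force between block_20 and sine_base above 0.5 N) or (z of block_40 in the frame of pad above 0.015 m and contact force between block_40 and sine_base above 0.5 N))), for 0.1 s.
At the end, for the whole second after the job is handed in: The plate rests at 30 degrees (0.524 rad) within 0.018 rad on the two blocks; the 20 mm and 40 mm blocks lie flat one on the other (either order) on the base, each centre within 20 mm (base x) and 30 mm (base y) of the pad's centre; all is at rest and let go (x of block_20 in the frame of pad between -0.02 and 0.02 m and y of block_20 in the frame of pad between -0.03 and 0.03 m and angle between each of block_20, block_40's own z axis and vertical below 0.06 rad and x of block_40 in the frame of pad between -0.02 and 0.02 m and y of block_40 in the frame of pad between -0.03 and 0.03 m and ((z of block_40 in the frame of pad between -0.003 and 0.003 m and z of block_20 in the frame of pad between 0.037 and 0.043 m) or (z of block_20 in the frame of pad between -0.003 and 0.003 m and z of block_40 in the frame of pad between 0.017 and 0.023 m)) and linear speed of each of block_20, block_40 below 0.02 m/s and ((z of block_20 in the frame of pad above 0.03 m and contact force between block_20 and sine_base above 0.5 N) or (z of block_40 in the frame of pad above 0.015 m and contact force between block_40 and sine_base above 0.5 N)) and value of joint plate between 0.506 and 0.542 rad and velocity of joint plate between -0.03 and 0.03 rad/s); the robot touches nothing.
It fails at once if the plate is let fall (swings down faster than 1.5 rad/s) (velocity of joint plate below -1.5 rad/s).
It fails at once if with the plate let down, the stack is pressed hard (more than 40 N between a block and the base or plate) (value of joint plate below 0.7 rad and contact force between any of block_20, block_40 and sine_base above 40 N).
It fails at once if the 30 mm block is moved by more than 30 mm (distance of block_30 from where it was at the start of the episode above 0.03 m).
It fails at once if a bystander is moved by more than 30 mm (distance of any of tape_roll, cork_block, weight_6, eraser from where it was at the start of the episode above 0.03 m).
It also fails if it takes over 72 s, if anything falls off the work surface, if the arm or the gripper's body presses on something with over 40 N, if the wrist force passes 120 N, or if a joint passes its speed limit or range.

## Working session

There is one attempt and no reset: what is moved stays moved. The work goes in short steps, each a Python script; the robot and the scene stay as the last script left them, time stands still between calls to the robot, and variables do not carry over. Pictures are saved under pics/ and viewed, at most 10 in all, crops included, and the job is handed in when it is done.

```bash
ls; mkdir -p pics
cat > h.py <<'E'
import numpy as np, cv2
from workcell import env
from scipy.spatial.transform import Rotation as R
def Rm(a):
    a=np.array(a,float)
    if a.shape==(3,3): return a
    return R.from_rotvec(a).as_matrix() if a.size==3 else R.from_quat(a).as_matrix()
def ray(c,px):
    f=240/np.tan(np.radians(c["fovy"])/2)
    d=np.array([(px[0]-c["cx"])/f,(px[1]-c["cy"])/f]); u=d.copy()
    for _ in range(30): u=d/(1+c["k1"]*(u@u))
    return Rm(c["attitude"])@np.array([u[0],-u[1],-1])
def at_z(c,px,z):
    r=ray(c,px); o=np.array(c["origin"]); return o+r*(z-o[2])/r[2]
def proj(c,p):
    f=240/np.tan(np.radians(c["fovy"])/2)
    q=Rm(c["attitude"]).T@(np.array(p)-c["origin"]); u=np.array([q[0],-q[1]])/-q[2]
    return u*(1+c["k1"]*(u@u))*f+[c["cx"],c["cy"]]
def snap(n,f):
    c=env.read_camera(n); cv2.imwrite("pics/"+f,c["pixels"][:,:,::-1]); return c
E
python3 - <<'E'
from h import *
for n in("top","scene"):
    c=snap(n,n+"0.png"); print(n,{k:v for k,v in c.items() if k!="pixels"})
    for t,z in(("sine_base",0.0),("hinge",.036),("handle",.051),("pad",.024),("block_20",0),("block_40",0),("block_30",0),("tape_roll",0),("cork_block",0),("weight_6",0),("eraser",0)):
        for r in env.pinpoint(n,t)[:3]: print(t,round(r["confidence"],2),np.round(r["location"]),at_z(c,r["location"],z).round(4))
print(env.observe()); print(env.grip_depth)
E
```

```text
pics
workcell.py
top {'fovy': 45.54294221633158, 'cx': 319.6158376519833, 'cy': 235.4390720113492, 'k1': -0.09246293386876177, 'origin': array([0.40270794, 0.07092858, 1.50563366]), 'attitude': array([ 0.07368743, -0.06242698, -1.57702033])}
sine_base 0.93 [375. 225.] [ 0.5606 -0.0667  0.    ]
hinge 0.95 [379. 196.] [ 0.6319 -0.075   0.036 ]
handle 0.61 [377. 267.] [ 0.4481 -0.0639  0.051 ]
handle 0.53 [219. 214.] [0.5866 0.3397 0.051 ]
handle 0.18 [214. 292.] [0.3868 0.35   0.051 ]
pad 0.68 [374. 235.] [ 0.5322 -0.0591  0.024 ]
block_20 0.95 [448. 211.] [ 0.5969 -0.2599  0.    ]
block_20 0.64 [455. 263.] [ 0.4576 -0.2762  0.    ]
block_20 0.63 [256. 261.] [0.4667 0.2493 0.    ]
block_40 0.95 [448. 211.] [ 0.5969 -0.2599  0.    ]
block_40 0.64 [455. 263.] [ 0.4576 -0.2762  0.    ]
block_40 0.63 [256. 261.] [0.4667 0.2493 0.    ]
block_30 0.95 [448. 211.] [ 0.5969 -0.2599  0.    ]
block_30 0.64 [455. 263.] [ 0.4576 -0.2762  0.    ]
block_30 0.63 [256. 261.] [0.4667 0.2493 0.    ]
tape_roll 0.87 [286. 298.] [0.3699 0.1695 0.    ]
cork_block 0.88 [212. 290.] [0.3912 0.3654 0.    ]
weigh
[... 1343 characters left out ...]
os': array([ 1.14849084,  0.61491854, -0.01256925,  1.42339774,  0.0081173 ,
        1.10341605, -0.0403958 ]), 'joint_vel': array([-0.00022468, -0.00055309,  0.00066274, -0.00052872, -0.00048443,
       -0.00194095,  0.00092044]), 'joint_efforts': array([-4.30358259e-04, -4.69114351e+01,  2.59058028e-01, -1.71338993e+01,
        1.01234086e-02,  1.70402258e-03, -1.82785328e-05]), 'tcp_pos': array([ 0.25059769, -0.59971546,  0.23128602]), 'orientation': array([-3.08017713e+00, -6.17707003e-01,  2.60678178e-05]), 'wrist_force': array([0.90831082, 0.14317383, 0.67650023]), 'torque': array([ 0.00090807, -0.05401557,  0.01227455]), 'gripper_force': 0.0, 'finger_gap': 0.08536672135603812}
-0.0187
```

Run:
```python
import cv2
a=cv2.imread("pics/top0.png")[150:350,170:500]; cv2.imwrite("pics/t1.png",cv2.resize(a,None,fx=2.4,fy=2.4,interpolation=2))
a=cv2.imread("pics/scene0.png")[120:390,190:470]; cv2.imwrite("pics/s1.png",cv2.resize(a,None,fx=2.2,fy=2.2,interpolation=2))
```

```text
(no output)
```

View pics/t1.png

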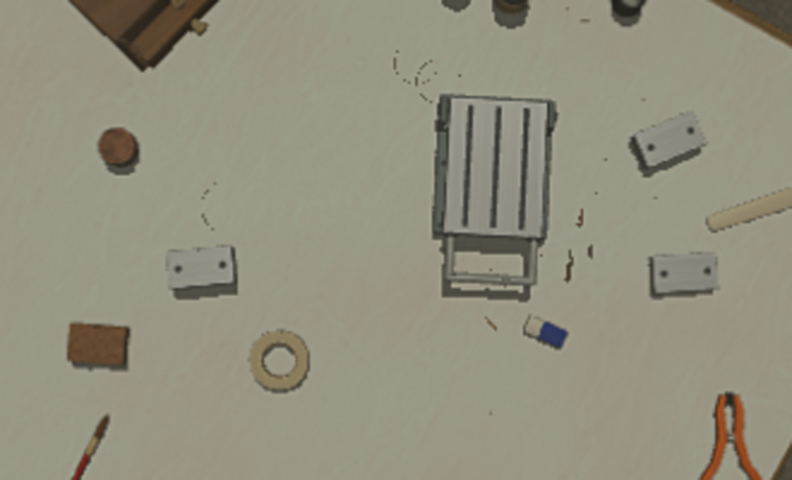

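View pics/s1.png

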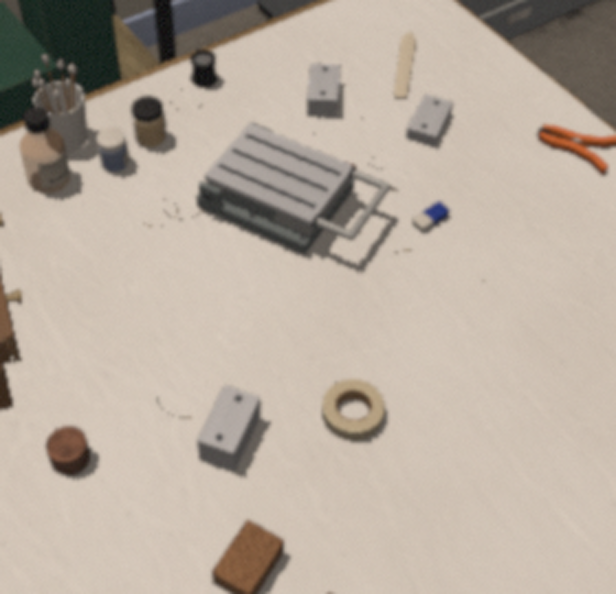

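```bash
cat > fit.py <<'E'
from h import *
from scipy.optimize import minimize
S=4
def box(x0,x1,y0,y1,z0,z1): return np.array([[x,y,z] for x in(x0,x1) for y in(y0,y1) for z in(z0,z1)])
def render(c,boxes,p):
    im=np.zeros((480*S,640*S),np.uint8); cs,sn=np.cos(p[2]),np.sin(p[2])
    for b in boxes:
        w=np.c_[b[:,0]*cs-b[:,1]*sn+p[0],b[:,0]*sn+b[:,1]*cs+p[1],b[:,2]]
        q=np.array([proj(c,v) for v in w])
        h=cv2.convexHull(((q+.5)*S*16-8).astype(np.int32)); cv2.fillConvexPoly(im,h,1,shift=4)
    return im>0
def mask(r): return cv2.resize(r["region"].astype(np.float32),None,fx=S,fy=S,interpolation=cv2.INTER_LINEAR)>.5
def fit(views,boxes,p0):
    M=[(c,mask(r)) for c,r in views]
    def cost(p): 
        t=0
        for c,m in M:
            a=render(c,boxes,p); t+=1-(a&m).sum()/(a|m).sum()
        return t/len(M)
    s=np.array(p0)+np.array([[0,0,0],[.006,0,0],[0,.006,0],[0,0,.15]])
    o=minimize(cost,p0,method="Nelder-Mead",options=dict(initial_simplex=s,maxfev=90,xatol=2e-4,fatol=1e-4))
    return o.x,o.fun
E
python3 - <<'E'
from fit import *
C={n:env.read_camera(n) for n in("top","scene")}
def near(n,t,p):
    rs=env.trace(n,t); d=[np.linalg.norm(np.array(r["location"])-proj(C[n],p)) for r in rs]
    return rs[int(np.argmin(d))],min(d)
for p,yaw in(((.466,.247),0.07),((.598,-.26),.35),((.457,-.275),0.03)):
    v=[]
    for n in C:
        r,d=near(n,"block_20",[*p,.015]); 
        if d<15: v.append((C[n],r))
    print(p,len(v),[r["region"].sum() for _,r in v])
    for h in(.02,.03,.04):
        x,f=fit(v,[box(-.02,.02,-.035,.035,0,h)],[*p,yaw]); print(h,x.round(4),round(f,4))
bs=[box(-.076,.076,-.062,.062,.003,.024),box(-.078,.068,-.052,.052,.046,.056),box(.04,.072,-.062,-.053,.02,.048),box(.04,.072,.053,.062,.02,.048),
    box(-.129,-.119,-.044,.044,.046,.056),box(-.129,-.07,-.049,-.039,.046,.056),box(-.129,-.07,.039,.049,.046,.056)]
v=[(C[n],near(n,"sine_base",[.57,-.066,.03])[0]) for n in C]
for u in(v,v[:1],v[1:]):
    x,f=fit(u,bs,[.573,-.066,-.06]); print("base",x.round(4),round(f,4))
for n,(c,r) in zip(C,v):
    a=render(c,bs,x)[::S,::S]; m=r["region"]; im=c["pixels"][:,:,::-1].copy(); im[a^m]=(0,0,255)
    cv2.imwrite("pics/o_%s.png"%n,cv2.resize(im[140:290,250:460],None,fx=3,fy=3))
E
```

```text
(0.466, 0.247) 2 [np.int64(420), np.int64(730)]
0.02 [0.4662 0.2523 0.1041] 0.1628
0.03 [0.466  0.252  0.0906] 0.1156
0.04 [0.4653 0.2518 0.1098] 0.0992
(0.598, -0.26) 2 [np.int64(418), np.int64(339)]
0.02 [ 0.6013 -0.2599  0.3748] 0.1373
0.03 [ 0.6013 -0.2589  0.4279] 0.117
0.04 [ 0.6006 -0.2582  0.4282] 0.1589
(0.457, -0.275) 1 [np.int64(372)]
0.02 [ 0.4576 -0.2705  0.0856] 0.1613
0.03 [ 0.4573 -0.2697  0.0913] 0.1939
0.04 [ 0.457  -0.2677  0.1002] 0.2247
base [ 0.5739 -0.0645 -0.0654] 0.0739
base [ 0.5739 -0.0639 -0.0629] 0.0384
base [ 0.5737 -0.0666 -0.0531] 0.1001
```

```bash
cat >> h.py <<'E'
B=np.array([.5739,-.0648]); YAW=-.062
ux=np.array([np.cos(YAW),np.sin(YAW)]); 
H=B+.056*ux; PAD=B-.048*ux
def down(psi):
    y=np.array([np.cos(psi),np.sin(psi),0]); z=np.array([0,0,-1.]); return R.from_matrix(np.c_[np.cross(y,z),y,z]).as_rotvec()
def best(p,psi):
    "the half turn whose last joint stays farther from its limit"
    o=[(abs(q[6]),down(a)) for a in(psi,psi+np.pi) for q in[env.ik(p,down(a))] if q is not None]
    return min(o,key=lambda t:t[0])[1]
def bar(a,dr=0,hz=.036):
    r=.180*(1)+dr
    return np.r_[H-ux*(r*np.cos(a)-.015*np.sin(a)), hz+r*np.sin(a)+.015*np.cos(a)]
E
python3 - <<'E'
from h import *
print(H,PAD,bar(0),bar(1.62))
D=np.array([0,0,-.015])
p=bar(0)+D-np.r_[ux*.025,0]
o=best(p+[0,0,.1],YAW)
for q in(p+[0,0,.1],p,bar(0)+D,bar(.8)+D,bar(1.62)+D): print(np.round(env.ik(q,o),2) if env.ik(q,o) is not None else None)
env.movep(p+[0,0,.1],o)
env.movel(p+[0,0,.03]); s0=env.observe()["wrist_force"]
c=snap("wrist","w1.png"); 
for t in("handle","hinge"):
    print(t,[(r["confidence"],at_z(c,r["location"],.051 if t=="handle" else .036)) for r in env.pinpoint("wrist",t)[:2]])
env.movel(p,v=.06); s=env.observe(); print(s["wrist_force"]-s0,s["tcp_pos"]-p,s["clock"])
E
```

```text
[ 0.6297924  -0.06826978] [ 0.52599223 -0.06182591] [ 0.45013825 -0.05711692  0.051     ] [ 0.65358154 -0.0697466   0.2150444 ]
[ 0.33  0.45 -0.35  2.14  0.27  0.6  -0.27]
[ 0.19  0.64 -0.17  2.23  0.33  0.3  -0.32]
[ 0.21  0.66 -0.2   2.16  0.35  0.36 -0.34]
[ 0.33  0.52 -0.37  1.88  0.26  0.78 -0.25]
[ 0.29  0.68 -0.4   1.43  0.28  1.08 -0.22]
handle [(0.93, array([ 0.45015418, -0.05740907,  0.051     ]))]
hinge [(0.62, array([ 0.39855893, -0.09443822,  0.036     ]))]
[ 0.44857598 -0.96156417  0.31075921] [ 1.62304860e-05  8.06145052e-05 -4.91506374e-05] 5.2
```

View pics/w1.png

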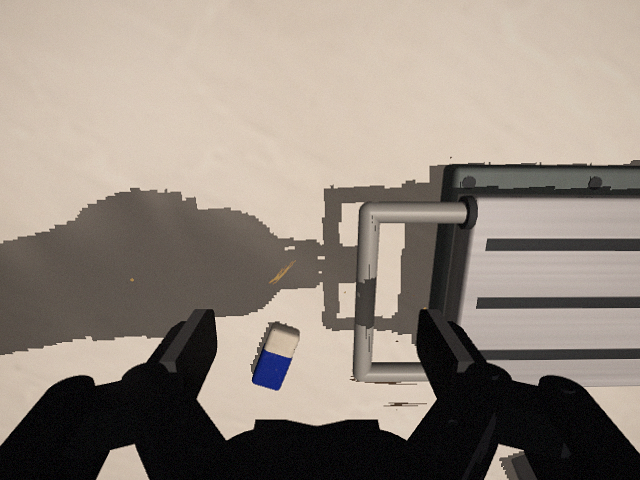

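The view shows the grip bar at column ~367 (rows 205–380), and the right finger over the loop. The network's handle point agrees with my model to under 1 mm. Descent was free of contact, so next I grip and centre.

Run:
```python
from h import *
f=lambda s:(env.observe()["wrist_force"].round(1),round(env.observe()["finger_gap"],4),round(env.observe()["clock"],1),s)
D=np.array([0,0,-.015]); f0=env.observe()["wrist_force"]
env.clamp(20); print(f("c1"))
env.movel(bar(0)+D,v=.05); print(f("moved"))
env.clamp(40); print(f("c2"))
if env.observe()["finger_gap"]<.02:
    dr=0
    for a in np.arange(.06,.5,.08):
        env.movel(bar(a,dr)+D,v=.1)
        w=env.observe()["wrist_force"]-f0; fr=w[:2]@(-ux)*np.cos(a)+w[2]*np.sin(a); print(round(a,2),w.round(1),round(fr,1),round(dr,4))
        if abs(fr)>8: dr+=np.clip(fr*1e-4,-.001,.001)
    print(f("end"), env.observe()["tcp_pos"]-bar(a,dr)-D)
```

```text
(array([26.6, -4.7, -2.2]), 0.0086, 5.9, 'c1')
(array([-6.6,  1.2, 33.8]), 0.0093, 6.5, 'moved')
(array([-6.8,  2.2, 34.5]), 0.0084, 6.7, 'c2')
0.06 [-1.9  2.9 -3.3] 1.9 0
0.14 [-2.6  4.2 -2.5] 2.5 0
0.22 [-4.1  3.8 -3.7] 3.4 0
0.3 [-5.1  4.5 -0.9] 4.9 0
0.38 [-5.8  4.5 -1.7] 5.0 0
0.46 [-8.7  3.5  0.4] 8.2 0
(array([-8.4,  3. ,  1.2]), 0.0079, 8.5, 'end') [-0.0031985   0.00050586 -0.0010896 ]
```

Run:
```python
from h import *
snap("wrist","w2.png"); c=snap("scene","s2.png")
for t in("handle","roller"): print(t,[(r["confidence"],r["location"]) for r in env.pinpoint("scene",t)[:2]])
print(proj(c,bar(.46)),proj(c,bar(0)),env.observe()["tcp_pos"],bar(.46),env.observe()["gripper_force"])
a=cv2.imread("pics/s2.png")[100:300,230:440]; b=cv2.imread("pics/w2.png")
cv2.imwrite("pics/c2.png",np.hstack([cv2.resize(a,(420,400)),cv2.resize(b,(380,400))]))
```

```text
handle [(0.7, [355.4, 191.0]), (0.29, [336.6, 165.6])]
roller [(0.75, [350.3, 192.8]), (0.57, [329.7, 196.6])]
[349.54024071 189.7751757 ] [356.65257496 215.53813246] [ 0.47137997 -0.05817157  0.11335195] [ 0.47545928 -0.05868884  0.12935145] 39.33885455131531
```

View pics/c2.png

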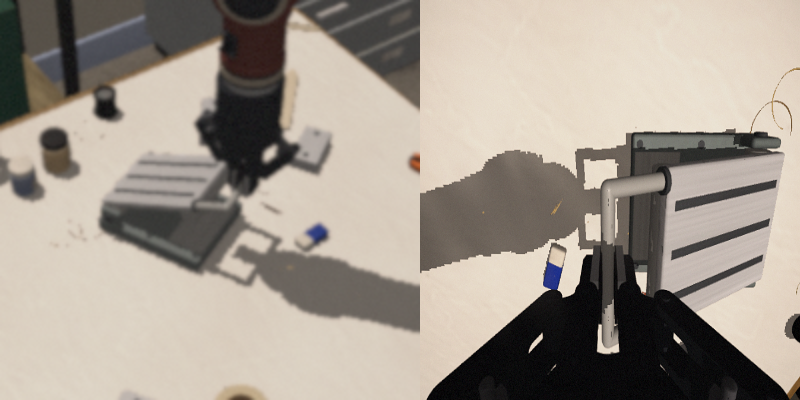

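The scene half shows the plate lifted about 26° with the bar between the pads. The wrist half shows the bar at about (608, 260), firmly held. I'll carry on with the swing.

Run:
```python
from h import *
D=np.array([0,0,-.015]); f0=np.array([.9,.1,.7]); dr=.002
for a in list(np.arange(.54,1.6,.09))+[1.6]:
    env.movel(bar(a,dr)+D,v=.12)
    w=env.observe()["wrist_force"]-f0; fr=w[:2]@(-ux)*np.cos(a)+w[2]*np.sin(a); print(round(a,2),w.round(1),round(fr,1),round(dr,4),(env.observe()["tcp_pos"]-bar(a)-D).round(4))
    if np.linalg.norm(w)>50: break
    dr+=np.clip(fr*2e-4,-.0015,.0015)
else:
    env.open_gripper(); env.sleep(.3); s=env.observe(); print(s["wrist_force"],s["clock"])
    p=s["tcp_pos"]; env.movel(p+[0,0,.08],v=.2); env.sleep(.3)
    c=snap("scene","s3.png"); print([(r["confidence"],r["location"]) for r in env.pinpoint("scene","handle")[:2]],proj(c,bar(1.65)))
    c2=snap("wrist","w3.png"); print([(r["confidence"],at_z(c2,r["location"],.214)) for r in env.pinpoint("wrist","handle")[:2]],bar(1.65))
    a=cv2.imread("pics/s3.png")[60:300,200:440]; b=cv2.imread("pics/w3.png")
    cv2.imwrite("pics/c3.png",np.hstack([cv2.resize(a,(400,400)),cv2.resize(b,(400,400))]))
```

```text
0.54 [-7.2  2.6 -0.1] 6.2 0.002 [-0.0039  0.0005  0.0009]
0.63 [-5.9  2.4 -0.3] 4.7 0.0032 [-0.004   0.0005  0.0019]
0.72 [-7.1  2.4  1.6] 6.5 0.0042 [-0.0041  0.0005  0.0031]
0.81 [-5.8  2.4  2.1] 5.6 0.0055 [-0.0036  0.0005  0.0047]
0.9 [-5.   2.3  0.3] 3.4 0.0066 [-0.0031  0.0004  0.006 ]
0.99 [-4.2  2.5  3.3] 5.2 0.0073 [-0.003   0.0004  0.0069]
1.08 [-3.4  2.   0.9] 2.4 0.0083 [-0.0035  0.0004  0.0073]
1.17 [-3.9  3.1  1. ] 2.6 0.0088 [-0.0033  0.0004  0.0082]
1.26 [-2.9  3.4  2.3] 3.1 0.0093 [-0.0027  0.0004  0.0091]
1.35 [-2.2  2.8  3.7] 4.1 0.0099 [-0.002   0.0003  0.0099]
1.44 [-0.8  2.6  1.6] 1.7 0.0107 [-0.0014  0.0002  0.0106]
1.53 [-0.8  2.4  1.4] 1.4 0.0111 [-0.0007  0.0001  0.0107]
1.6 [-1.4  1.9 -0.5] -0.6 0.0114 [-0.0002 -0.0001  0.0109]
[-0.77741559 -0.27158275 -0.47663463] 13.4167
[(0.71, [285.4, 136.0]), (0.53, [301.6, 376.7])] [283.83021171 136.88690013]
[(0.92, array([ 0.65859414, -0.07254931,  0.214     ]))] [ 0.65893104 -0.07007869  0.21424889]
```

View pics/c3.png

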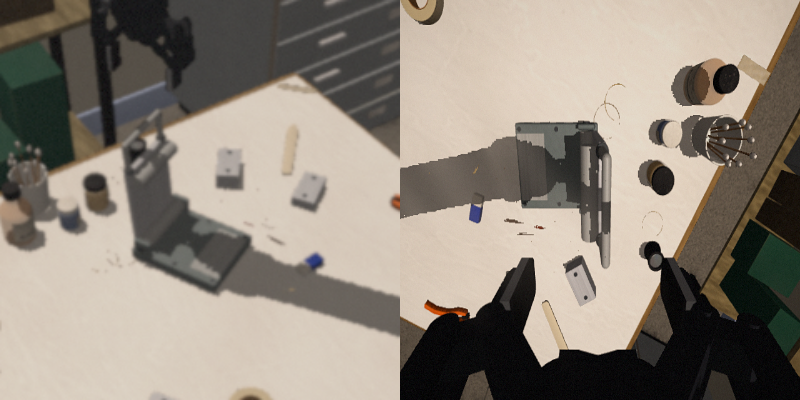

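The plate rests back on its stop: its handle is at scene pixel (285, 136), where the model puts 1.65 rad, and the pad is clear. Next I stack the blocks.

```bash
cat > pick.py <<'E'
from fit import *
def pick_place(name,h,xy,yaw,ztcp,zbase,lift):
    xy=np.array(xy); o=best(np.r_[xy,.2],yaw)
    env.movep(np.r_[xy,.28],o); env.movel(np.r_[xy,.17],v=.3); env.sleep(.1)
    c=env.read_camera("wrist")
    rs=[r for r in env.trace("wrist",name) if np.linalg.norm(at_z(c,r["location"],h)[:2]-xy)<.025]
    if rs:
        x,f=fit([(c,rs[0])],[box(-.02,.02,-.035,.035,0,h)],[*xy,yaw]); print(name,x.round(4),round(f,3))
        if f<.2: xy,yaw=x[:2],x[2]; o=best(np.r_[xy,.17],yaw)
    env.movel(np.r_[xy,.07],o,v=.25); env.movel(np.r_[xy,ztcp],v=.08); env.clamp(60)
    g=env.observe(); print("gap",g["finger_gap"],g["clock"])
    if not .035<g["finger_gap"]<.045: return
    p=g["tcp_pos"]; env.movel(p+[0,0,lift],v=.25); print(env.observe()["finger_gap"],env.observe()["wrist_force"].round(1))
    o=best(np.r_[PAD,.18],YAW); env.movep(np.r_[PAD,zbase+ztcp+.08],o)
    env.movel(np.r_[PAD,zbase+ztcp+.015],v=.2); env.movel(np.r_[PAD,zbase+ztcp+.001],v=.03); env.sleep(.1)
    print(env.observe()["wrist_force"].round(1),env.observe()["tcp_pos"]-np.r_[PAD,zbase+ztcp])
    env.open_gripper(); env.sleep(.1); env.movel(np.r_[PAD,zbase+ztcp+.13],v=.25)
    c=env.read_camera("wrist")
    for r in env.trace("wrist",name):
        q=at_z(c,r["location"],zbase+h)[:2]
        if np.linalg.norm(q-PAD)<.05:
            x,f=fit([(c,r)],[box(-.02,.02,-.035,.035,zbase,zbase+h)],[*PAD,YAW])
            d=x[:2]-PAD; print("placed, base frame",d@ux,d@[-ux[1],ux[0]],x[2]-YAW,round(f,3))
    print(env.observe()["clock"])
E
python3 -c "
from pick import *
pick_place('block_40',.04,(.4655,.2510),.10,.012,.024,.14)
"
```

```text
gap 0.03913636814021821 18.4833
0.039104897520051064 [-0.5 -0.8 -3.5]
[ 0.4  1.1 -2.9] [ 6.68108501e-05 -1.60012679e-05  1.04573166e-03]
placed, base frame -0.00047129621407569175 0.0008855872581056995 -0.0024422913415863418 0.035
22.9917
```

```bash
python3 -c "
from pick import *
pick_place('block_20',.02,(.4575,-.2720),.09,.001,.064,.18)
snap('scene','s4.png'); snap('wrist','w4.png')
a=cv2.imread('pics/s4.png')[60:300,200:440]; b=cv2.imread('pics/w4.png')
cv2.imwrite('pics/c4.png',np.hstack([cv2.resize(a,(400,400)),cv2.resize(b,(400,400))]))
"
```

```text
block_20 [ 0.456  -0.2726  0.0524] 0.033
gap 0.0388476309851113 26.7333
0.0383668070669263 [ 0.2  0.3 -1.1]
[ 0.2 -0.4 -0.8] [4.25276166e-05 7.48552418e-05 1.04092710e-03]
placed, base frame -0.0022256151719501215 0.00652414463979424 -0.023962433769178962 0.921
placed, base frame -0.0005350714001461888 -0.0005344689725047982 0.0027637185461296954 0.048
31.0917
```

View pics/c4.png

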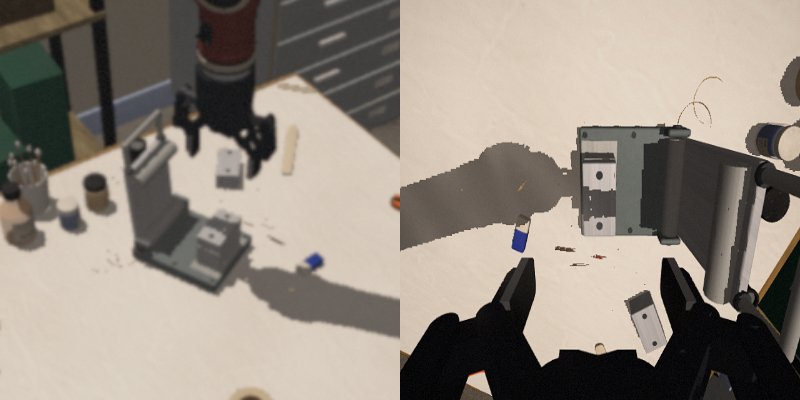

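The stack is on the pad (both blocks within 1 mm of its centre), with the 20 mm block squarely on the 40 mm one. Block 30 and the eraser are undisturbed. Now I take the handle and lower.

Run:
```python
from h import *
D=np.array([0,0,-.017])
s=env.observe()["tcp_pos"]; env.movel(np.r_[s[:2],.29],v=.25)
p=bar(1.65)+[0,-.001,0]; o=best(p+[0,0,.07],YAW)
env.movep(p+[0,0,.075],o); env.movel(p+D,v=.12); env.sleep(.1); f0=env.observe()["wrist_force"]
env.clamp(35); s=env.observe(); print(s["finger_gap"],(s["wrist_force"]-f0).round(1),s["clock"])
if s["finger_gap"]>.014 or s["finger_gap"]<.006: raise SystemExit
dx=0
for a in [1.6,1.52,1.44,1.36,1.28,1.2,1.12,1.04,.96,.88,.8,.72,.66,.6]:
    env.movel(bar(a)+D+np.r_[ux*dx,0],v=.09)
    s=env.observe(); w=s["wrist_force"]-f0; print(round(a,2),w.round(1),round(dx,4),s["finger_gap"].round(4),(s["tcp_pos"]-bar(a)-D).round(4))
    if np.linalg.norm(w)>40: break
    dx=np.clip(dx+np.clip(w[:2]@ux*2e-4,-.001,.001),-.005,.005)
print(env.observe()["clock"])
c=env.read_camera("scene"); print([(r["confidence"],r["location"]) for r in env.pinpoint("scene","handle")[:2]],proj(c,bar(.6)))
```

```text
0.008184091444365129 [-0.9  1.5  0.8] 34.025Traceback (most recent call last):
  File "<stdin>", line 11, in <module>
AttributeError: 'float' object has no attribute 'round'
```

Run:
```python
from h import *
D=np.array([0,0,-.017]); f0=np.array([-.5,-.2,-.3]); dx=0
for a in [1.52,1.44,1.36,1.28,1.2,1.12,1.04,.96,.88,.8,.72,.66,.6]:
    env.movel(bar(a)+D+np.r_[ux*dx,0],v=.09)
    s=env.observe(); w=s["wrist_force"]-f0; print(round(a,2),w.round(1),round(dx,4),round(s["finger_gap"],4),(s["tcp_pos"]-bar(a)-D).round(4))
    if np.linalg.norm(w)>40: break
    dx=np.clip(dx+np.clip(w[:2]@ux*2e-4,-.001,.001),-.005,.005)
print(env.observe()["clock"])
c=env.read_camera("scene"); print([(r["confidence"],r["location"]) for r in env.pinpoint("scene","handle")[:2]],proj(c,bar(.6)))
```

```text
1.52 [ 1.3 -2.2  1.8] 0 0.0087 [ 0.0004 -0.0009  0.0004]
1.44 [ 0.6 -3.7  5.5] 0.0003 0.0087 [ 0.0008 -0.0009  0.0008]
1.36 [-0.6 -4.6  6.4] 0.0005 0.0086 [ 0.0005 -0.0009  0.0004]
1.28 [-0.5 -5.2  6.2] 0.0004 0.009 [ 0.0005 -0.0008  0.0002]
1.2 [-0.1 -4.2  3.9] 0.0004 0.0088 [-0.0003 -0.0007 -0.0004]
1.12 [-0.6 -3.9  4.6] 0.0004 0.0086 [-0.0007 -0.0006 -0.0006]
1.04 [-0.8 -4.9  4.5] 0.0003 0.0086 [-0.0013 -0.0004 -0.0009]
0.96 [-2.2 -4.5  2.9] 0.0003 0.0085 [-0.0011 -0.0003 -0.0009]
0.88 [-1.2 -5.5  2.5] -0.0001 0.0088 [-0.0004 -0.0003 -0.0004]
0.8 [-0.2 -5.4  0.1] -0.0003 0.0084 [-0.0002 -0.0001 -0.0002]
0.72 [-0.6 -4.1 -0.4] -0.0003 0.0085 [ 0.     -0.      0.0001]
0.66 [ 0.2 -4.9 -0.6] -0.0004 0.0085 [0.0004 0.0001 0.0003]
0.6 [ 0.2 -4.1 -1.1] -0.0003 0.0088 [0.0002 0.0001 0.0001]
38.2167
[(0.57, [349.1, 180.3])] [344.66117076 181.42449439]
```

Smooth. Now the final approach in small steps until the roller bears.

Run:
```python
from h import *
D=np.array([0,0,-.017]); f0=np.array([-.5,-.2,-.3]); W=[]
for a in np.arange(.585,.495,-.005):
    env.movel(bar(a)+D,v=.02); env.sleep(.1)
    s=env.observe(); w=s["wrist_force"]-f0; W.append(w[2]); print(round(a,3),w.round(1),(s["tcp_pos"]-bar(a)-D).round(4))
    if a<.545 and w[2]>np.median(W[:5])+5: break
env.sleep(.3); print(env.observe()["wrist_force"]-f0,env.observe()["clock"])
```

```text
0.585 [-0.  -3.9 -1.7] [0.0002 0.0001 0.0001]
0.58 [ 0.8 -2.2 -0.9] [0.0002 0.0001 0.0001]
0.575 [ 0.3 -3.1 -1.8] [0.0001 0.0002 0.    ]
0.57 [ 0.4 -2.4 -0.9] [ 0.0001  0.0001 -0.    ]
0.565 [ 0.8 -2.  -1.4] [ 0.0001  0.0001 -0.    ]
0.56 [ 1.9 -2.7 -1.4] [ 0.0001  0.0001 -0.    ]
0.555 [ 1.6 -2.3 -1.3] [-0.0002  0.0001 -0.0001]
0.55 [ 0.8 -1.3 -1.8] [-0.0002  0.0001 -0.0001]
0.545 [ 1.4 -2.3 -2.2] [-0.0001  0.0001 -0.    ]
0.54 [ 0.8 -1.7 -1. ] [-0.0001  0.0001 -0.    ]
0.535 [ 0.  -0.4 -1.1] [-0.0001  0.0001 -0.    ]
0.53 [ 0.9 -0.4 -1. ] [-0.0001  0.0001 -0.    ]
0.525 [-0.1 -0.8 -0.6] [-0.0001  0.0001 -0.    ]
0.52 [-0.   0.2  4.1] [0.0002 0.0001 0.0003]
[-0.76345722 -0.98779979  5.82486079] 43.5417
```

Run:
```python
from h import *
env.open_gripper(); env.sleep(.3); p=env.observe()["tcp_pos"]
env.movel(p+[0,0,.03],v=.05); env.movel(p+[0,0,.16],v=.2); env.sleep(.3)
c=snap("scene","s5.png"); print([(r["confidence"],r["location"]) for r in env.pinpoint("scene","handle")[:2]],proj(c,bar(.524)))
c2=snap("wrist","w5.png"); print([(r["confidence"],at_z(c2,r["location"],.139)) for r in env.pinpoint("wrist","handle")[:1]],bar(.524),env.observe()["clock"])
a=cv2.imread("pics/s5.png")[100:300,230:430]; b=cv2.imread("pics/w5.png")
cv2.imwrite("pics/c5.png",np.hstack([cv2.resize(a,(400,400)),cv2.resize(b,(400,400))]))
```

```text
[(0.62, [347.5, 184.8])] [347.45919553 185.95614149]
[(0.68, array([ 0.47741346, -0.06017494,  0.139     ]))] [ 0.48173419 -0.05907839  0.13904991] 46.6167
```

View pics/c5.png

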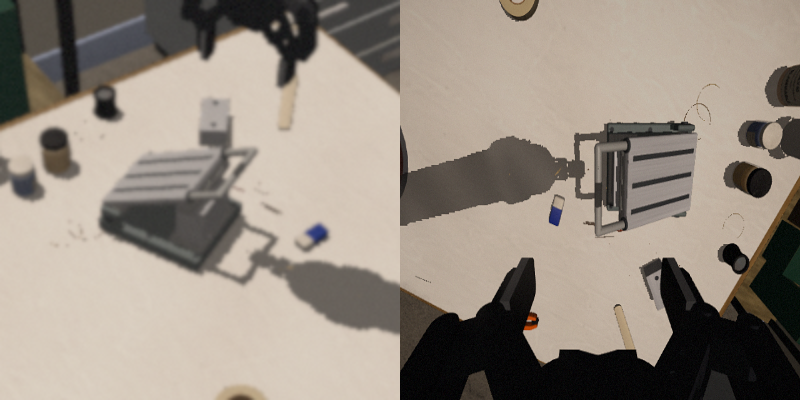

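The plate stands at 30°, with its handle at scene pixel (347.5, 185) against a predicted (347.5, 186). The gripper is clear and the bystanders are in place.

```bash
python3 -c "
from workcell import env
print(env.job_done())"
```

```text
the job is handed in; nothing more can be done
None
```

I handed the job in: by the cameras the plate rests at 30° on the 40 mm and 20 mm blocks, handle released and nothing else disturbed; no verdict was returned.

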